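# Hang the spark screen's lift-off gate on its two pins

### The arm

A 6-joint arm with a two-finger parallel gripper is mounted at the origin on the work surface. World frame = base frame: x ahead of the robot, y to its left, z up, the work surface at z = 0. Lengths are in m, angles in degrees, forces in N, time in s.
With the tool pointing down it reaches from about 0.3 to 0.75 m from the base axis. Payload 8.5 kg.
Tool frame: the origin (TCP) lies midway between the tips of the shut fingers; the grasp point (between the pads) lies env.tcp_to_grasp behind it (env.tcp_to_grasp is the distance from the TCP to the grasp point, in m); z points along the fingers, y is the line along which they close (so a half turn about z gives the same grasp; the last joint's range is limited). The gripper opens to 85 mm and grips with 20 to 120 N. Pads are 22 mm wide; open, the fingers measure 114 mm over their backs; the gripper's body (76 mm by 85 mm) begins 54 mm behind the grasp point. The pads swing forward as they close: fully open they stand 13 mm farther back than shut.
Start: joints at [56.075, 21.807, 74.336, -0, 83.858, -12.336], TCP at [0.202, 0.511, 0.231] pointing down, gripper open.
Joint ranges: [-178.18, 178.18], [-50.72, 133.34], [12.68, 142.11], [-81.47, 261.47], [9.98, 163.14], [-165.26, 165.26]. Speed limits (degrees/s): [136.94, 136.94, 180, 180, 180, 180].

### API

Orientations are given as a 3x3 rotation matrix whose columns are the frame's x, y, z axes.
In Python, from rig import observe, optics, job, env gives the robot as it stands. The module is installed in compiled form; this text tells all that it offers.
- The arm moves only by the shell command python3 -m jog 'ROWS' [FORCE]. ROWS is JSON, a list of rows, each a list of 7 numbers: the turn, a rotation vector about the tool's x, y, z in rad, then the shift along the tool's x, y, z in m, then the opening in per cent of the stroke, from 0 (shut) to 100 (fully open). A call has 1 to 10 rows; each row shifts and turns the commanded pose from where the row before left it, along the tool's axes as they then stand; what a row does not reach is not made up. A row lasts 1/8 s, in which the tool goes at most 62.5 mm and 10.7 degrees, less where a joint would pass 70% of its speed; a pose out of reach is approached as far as the arm can. A call is refused whole if a number of a shift passes 0.0625 or a number of a turn 0.188, either way. A call with a gripper value outside its range is refused whole. The fingers move at their own pace and stop on an object; FORCE is the grip in N (left out, the last holds). Time passes only in rows, so rows that do not move let the fingers close. It gives the time, the measured TCP pose, the force, the opening and the grip force at its end, in the units of the state.
- observe(): the state, without advancing time (a new reading comes with each control period).
- optics.get_image(name): name is "scene" or "top"; returns a dict with "pixels" (384x512x3 uint8, red, green, blue), "mtx" (3x3 intrinsics, pixels), "rvec" (rotation vector, rad) and "tvec" (3), from world to camera coordinates, as OpenCV has them. Camera axes: x right, y down, z forward; pixel columns grow to the right and rows downward; lengths in m; the calibration is good to about 2 mm. A picture is of the moment at which its call begins. There is no depth.
- job.close_job(): hands the job in; it is judged then, once.
The state is a dict: "time_s": time; "q": joint angles; "qvel": joint speeds; "joint_efforts": joint torques, N m; "position": TCP position; "tool_rot": TCP orientation; "ft_force": force on the tool from outside, world axes, zero at the start; "wrist_torque": the same for the moment, N m; "grip_width": finger opening in m; "gripper_force": force on a finger pad.
Only numpy, scipy, OpenCV 4.12 (cv2) and the standard library are available. Lean on these libraries where they do the work, as an engineer would, in place of code of your own. Each camera call takes 0.05 s, during which the arm holds its last target. There are 200 camera calls.

### The job

Take the gate with the two hinge rings out of the wooden rack and hang it on the spark screen's hinge post, both rings right down on the two upright pins. Let it hang there by itself, upright and still, and leave the plain panel without rings where it is in the rack.

Things in the scene. Friction and masses are not known exactly. Their poses are not given: they have to be found in the camera images.
- gate: Steel frame leaf, 20 mm thick, two hinge rings on one edge, ~0.6 kg. z up, x across from ring edge to free edge. Origin on the rings' axis, level with the underside: leaf x 24-184, z 0-180 mm; grip the top rail from above at x 104 (mass centre x about 100). Rings: bore 28, outside 36, 22 high, undersides at z 15 and 145. Stands in one rack slot. Hung, it sags up to 5 degrees.
- panel: The plain panel: same frame, size and axes as the gate but without rings; its origin likewise lies 24 mm outside one upright edge, level with the underside (leaf x 24-184, y -10 to 10, z 0-180 mm). It stands in the rack's other slot, parallel to the gate, 120 mm from it centre to centre. To be left there.
- rack: Fixed plywood rack, base 140 x 200 x 12 mm, origin at the centre of its underside, z up. Two slots along its x axis at y = -60 and 60 mm, 26 mm wide, open at both ends, between cheeks up to z = 57 mm. The leaves stand in them on the base, undersides 12 mm above the bench, x axes along the rack's x: raise a leaf 50 mm to clear it.
- screen: Fixed green screen with two pins, one above the other. Origin: pin axis at bench level; z up, x from post to free side. Pins 15 mm thick, 35 long, tapered tips, on 8 mm lugs whose tops (ring seats) are at z 55 and 185. Post at x -65 to -35, z to 213. Bring the gate in from +x, x axes alike, underside 80-130 mm up (rings over their pins, lower ring under the upper lug), then lower to 40.
Not all that is in view belongs to the job. Leave any yellow look-alike of the gate alone.

How it is judged:
By the outcome, as a careful person would: the job done as asked, in the order asked, and still so for the second after the job is handed in, with the robot touching nothing.
It also fails if it takes over 40 s, if anything falls off the work surface, if the arm or the gripper's body presses on something with over 40 N, if the wrist force passes 120 N, or if a joint passes its speed limit or range.

## Working session

There is one attempt and no reset: what is moved stays moved. The work goes in short steps, Python scripts to look and compute and a shell command to move; the robot and the scene stay as the last step left them, time stands still between calls to the robot, and variables do not carry over. Pictures are saved under pics/ and viewed, at most 10 in all, crops included, and the job is handed in when it is done.

```bash
mkdir -p pics
cat > h.py <<'E'
import numpy as np,cv2
from rig import observe,optics,job,env
def cam(n):
    d=optics.get_image(n);R=cv2.Rodrigues(np.array(d['rvec'],float))[0]
    return d['pixels'],np.array(d['mtx'],float),R,np.array(d['tvec'],float).ravel()
def ray(c,u,v,z):
    _,K,R,t=c
    o=-R.T@t;d=R.T@np.linalg.inv(K)@np.array([u,v,1.]);return o+d*(z-o[2])/d[2]
def proj(c,p):
    _,K,R,t=c
    q=K@(R@np.array(p,float)+t);return q[:2]/q[2]
def save(c,f,crop=None,s=1):
    im=c[0][:,:,::-1]
    if crop: a,b,e,g=crop;im=im[b:g,a:e]
    cv2.imwrite('pics/'+f,cv2.resize(im,None,fx=s,fy=s,interpolation=cv2.INTER_CUBIC))
E
python3 - <<'E'
from h import *
np.set_printoptions(precision=3,suppress=True)
for n in('scene','top'):
    c=cam(n);save(c,n+'1.png',None,1.5);print(n,-c[2].T@c[3])
s=observe();print(s['tool_rot'],s['position'],s['grip_width'],env.tcp_to_grasp,s['time_s'])
E
```

```text
scene [0.646 0.699 0.913]
top [0.437 0.017 0.871]
[[-0.93   0.368 -0.001]
 [ 0.368  0.93  -0.001]
 [ 0.    -0.001 -1.   ]] [0.202 0.511 0.231] 0.08561647081510111 0.0187 0.1
```

View pics/scene1.png

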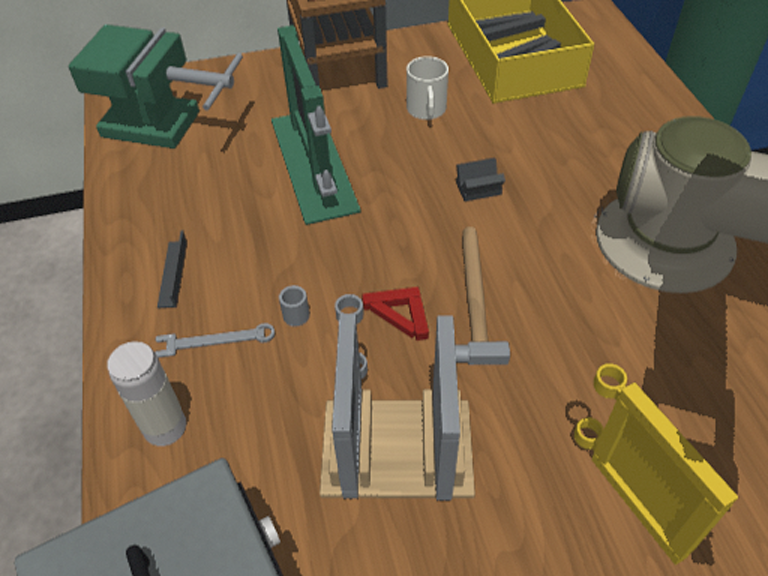

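View pics/top1.png

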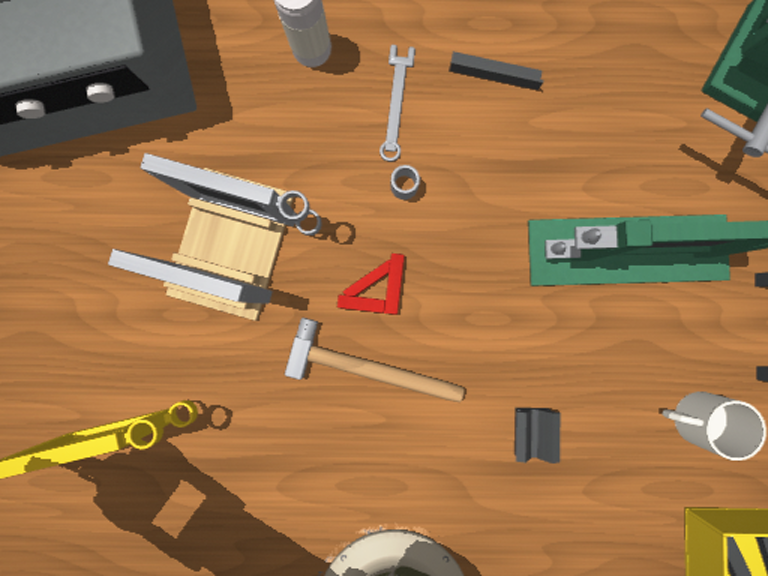

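Scene view: the ringed gate is the left grey leaf (ring at about 348,308 in the x1.5 picture). Top view: its ring is at (293,205) and its leaf runs to (145,160). The pins are at (558,248) and (592,237).

Things that could be taken for the gate, in top x1.5 pixels:
- Grey ringed leaf at (210,180): chosen.
- Plain grey panel at (180,275): no rings.
- Yellow ringed look-alike at (90,435): leave alone.

Next is the close crop.

Run:
```python
from h import *
np.set_printoptions(precision=4,suppress=True)
c=cam('top')
a=c[0][90:230,65:240,::-1];b=c[0][135:200,345:520,::-1]
im=np.vstack([cv2.resize(a,None,fx=4,fy=4,interpolation=cv2.INTER_CUBIC)[:340],cv2.resize(b,None,fx=4,fy=4,interpolation=cv2.INTER_CUBIC)])
cv2.imwrite('pics/crop1.png',im)
g=c[0].astype(int);sat=g.max(2)-g.min(2)
m=((sat<28)&(g.min(2)>140)).astype(np.uint8);m[:, :60]=0;m[230:]=0;m[:90]=0;m[:,240:]=0
for k in cv2.findContours(m,cv2.RETR_EXTERNAL,cv2.CHAIN_APPROX_NONE)[0]:
    if cv2.contourArea(k)<60: continue
    r=cv2.minAreaRect(k);bx=cv2.boxPoints(r);print(cv2.contourArea(k),bx.round(1).tolist())
    print(np.array([ray(c,*p,.192)[:2] for p in bx]))
```

```text
Traceback (most recent call last):
ValueError: all the input array dimensions except for the concatenation axis must match exactly, but along dimension 1, the array at index 0 has size 700 and the array at index 1 has size 668
```

Run:
```python
from h import *
np.set_printoptions(precision=4,suppress=True)
c=cam('top')
a=c[0][90:175,65:232,::-1];b=c[0][135:200,345:512,::-1]
im=np.vstack([cv2.resize(x,None,fx=4,fy=4,interpolation=cv2.INTER_CUBIC) for x in (a,b)])
cv2.imwrite('pics/crop1.png',im[:600])
g=c[0].astype(int);sat=g.max(2)-g.min(2)
m=((sat<28)&(g.min(2)>140)).astype(np.uint8);m[:, :60]=0;m[230:]=0;m[:90]=0;m[:,240:]=0
for k in cv2.findContours(m,cv2.RETR_EXTERNAL,cv2.CHAIN_APPROX_NONE)[0]:
    if cv2.contourArea(k)<60: continue
    r=cv2.minAreaRect(k);bx=cv2.boxPoints(r);print(cv2.contourArea(k),bx.round(1).tolist())
    print(np.array([ray(c,*p,.192)[:2] for p in bx]))
```

```text
132.0 [[195.0, 229.0], [200.8000030517578, 211.60000610351562], [210.6999969482422, 214.89999389648438], [204.89999389648438, 232.3000030517578]]
[[0.3955 0.1262]
 [0.4261 0.1167]
 [0.4206 0.0991]
 [0.3899 0.1087]]
879.0 [[71.69999694824219, 175.89999389648438], [74.69999694824219, 165.60000610351562], [161.1999969482422, 190.3000030517578], [158.1999969482422, 200.60000610351562]]
[[0.4856 0.3455]
 [0.5039 0.341 ]
 [0.4625 0.1872]
 [0.4443 0.1919]]
268.0 [[182.1999969482422, 132.39999389648438], [199.0, 124.0], [207.1999969482422, 140.39999389648438], [190.39999389648438, 148.8000030517578]]
[[0.566  0.1527]
 [0.5815 0.1232]
 [0.5524 0.108 ]
 [0.5369 0.1375]]
861.0 [[93.19999694824219, 111.5999984741211], [96.19999694824219, 101.30000305175781], [181.8000030517578, 125.80000305175781], [178.8000030517578, 136.10000610351562]]
[[0.6007 0.3116]
 [0.6193 0.307 ]
 [0.5778 0.1537]
 [0.5593 0.1585]]
```

View pics/crop1.png

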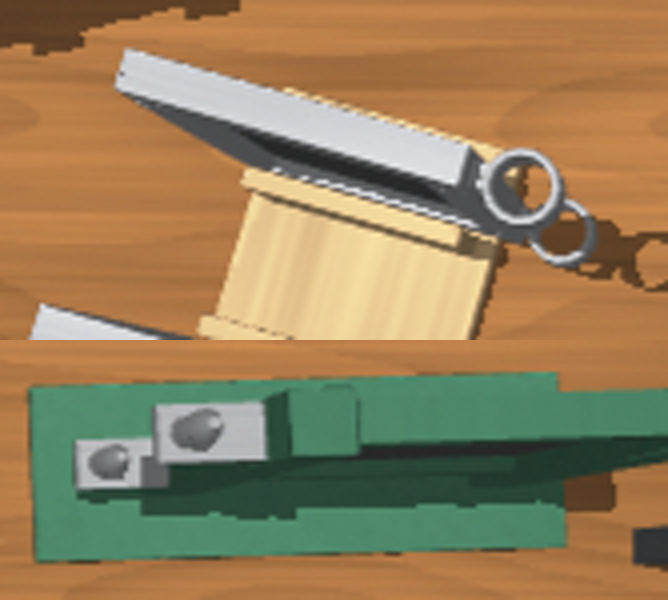

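Run:
```python
from h import *
np.set_printoptions(precision=4,suppress=True)
c=cam('top')
P=lambda x,y,b,z:ray(c,345+x/4-.375,135+(y-340)/4-.375,z)[:2] if b else ray(c,65+x/4-.375,90+y/4-.375,z)[:2]
print('upper base',P(188,431,1,.185),'tip',P(212,423,1,.22))
print('lower base',P(103,463,1,.055),'tip',P(121,458,1,.09))
print('lugU',[P(*p,1,.185) for p in((153,404),(265,402),(268,460),(157,464))])
print('lugL',[P(*p,1,.055) for p in((75,440),(138,438),(140,487),(77,488))])
print('base',[P(*p,1,.01) for p in((30,388),(557,374),(567,547),(37,562))])
print('ring',P(522,186,0,.179),P(563,234,0,.049))
s=cam('scene');save(s,'scr.png',(175,10,255,155),4)
for p in((.5,-.18,.185),(.5,-.18,.055)):print(proj(s,p))
```

```text
upper base [ 0.528  -0.2221] tip [ 0.5269 -0.2202]
lower base [ 0.5275 -0.222 ] tip [ 0.5263 -0.221 ]
lugU [array([ 0.5399, -0.2064]), array([ 0.5416, -0.2568]), array([ 0.5155, -0.258 ]), array([ 0.5129, -0.2082])]
lugL [array([ 0.5396, -0.2071]), array([ 0.5411, -0.2407]), array([ 0.5149, -0.2418]), array([ 0.5139, -0.2082])]
base [array([ 0.5743, -0.194 ]), array([ 0.5868, -0.4917]), array([ 0.4891, -0.4961]), array([ 0.4762, -0.1982])]
ring [0.562  0.1318] [0.56   0.1309]
[229.0966  92.6641]
[232.3491 133.5134]
```

View pics/scr.png

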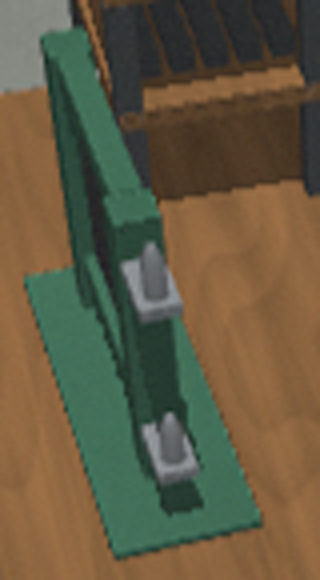

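Scene crop: the upper pin's tip is at (150,247) and its base at (155,292); the lower pin's base is at (172,458). From the top view the pin axis is at about (0.527,-0.222) and the screen's x heading is 92.4°. The gate's ring is at (0.562,0.132) with heading 74.9°, and the grip point is (0.589,0.232). Setting out.

```bash
python3 -m jog '[[0,0,0.182,0,0,0,100],[0,0,0.182,0,0,0,100],[0,0,0.182,0,0,0,100],[0,0,0.182,0,0,0,100],[0,0,0.182,0,0,0,100],[0,0,0.182,0,0,0,100],[0,0,0.182,0,0,0,100],[0,0,0.182,0,0,0,100]]' 80
python3 -m jog '[[0,0,0,-0.021,0.055,0,100],[0,0,0,-0.021,0.055,0,100],[0,0,0,-0.021,0.055,0,100],[0,0,0,-0.021,0.055,0,100],[0,0,0,-0.021,0.055,0,100],[0,0,0,-0.021,0.055,0,100],[0,0,0,-0.021,0.055,0,100],[0,0,0,-0.021,0.055,0,100],[0,0,0,0,0,0,100],[0,0,0,0,0,0,100]]'
cat >> h.py <<'E'
def todo(p,yaw_y):
    s=observe();R=np.array(s['tool_rot']);x=np.array(s['position'])
    cy=np.cos(np.radians(yaw_y));sy=np.sin(np.radians(yaw_y))
    y=np.array([cy,sy,0]);z=np.array([0,0,-1.]);G=np.c_[np.cross(y,z),y,z]
    rv=cv2.Rodrigues(R.T@G)[0].ravel()
    print('t',s['time_s'],'turn',rv.round(3),'shift after turn',(G.T@(np.array(p)-x)).round(4),'F',np.round(s['ft_force'],1))
E
python3 -c "
from h import *
todo((.589,.2325,.231),-15.15)"
```

```text
time_s: 1.3
position: [0.2023, 0.5114, 0.2313]
tool_rot: [[0.265, 0.964, -0.0], [0.964, -0.265, -0.0], [-0.0, -0.0, -1.0]]
ft_force: [0.2, -0.2, -0.2]
grip_width: 0.0852
gripper_force: 0.0
time_s: 2.55
position: [0.5835, 0.2353, 0.231]
tool_rot: [[0.259, 0.966, -0.001], [0.966, -0.259, 0.0], [-0.0, -0.001, -1.0]]
ft_force: [-0.1, 0.4, -0.1]
grip_width: 0.0854
gripper_force: 0.0
t 2.55 turn [-0.001  0.     0.002] shift after turn [-0.0013  0.006   0.    ] F [-0.1  0.4 -0.1]
```

```bash
python3 -m jog '[[0,0,0.002,-0.001,0.006,0,100],[0,0,0,0,0,0.023,100],[0,0,0,0,0,0.023,100],[0,0,0,0,0,0.022,100],[0,0,0,0,0,0,100]]'
python3 -c "
from h import *
save(cam('scene'),'g1.png',(190,100,340,340),2.5)"
```

```text
time_s: 3.18
position: [0.5884, 0.2332, 0.1623]
tool_rot: [[0.26, 0.966, -0.003], [0.966, -0.26, -0.001], [-0.001, -0.003, -1.0]]
ft_force: [0.2, -0.1, -0.2]
grip_width: 0.0854
gripper_force: 0.0
```

View pics/g1.png

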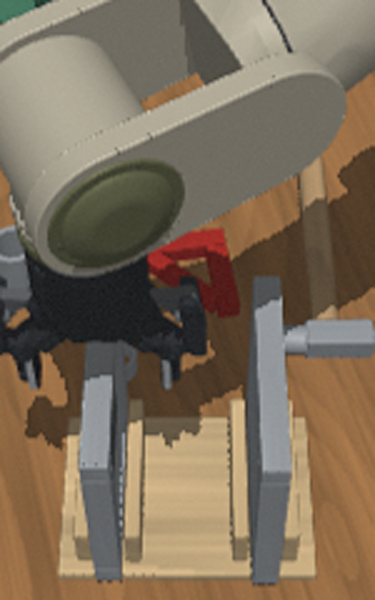

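The fingers at (30,370) and (170,370) straddle the ringed gate, clear of the panel. Closing, then lifting.

```bash
python3 -m jog '[[0,0,0,0,0,0,0],[0,0,0,0,0,0,0],[0,0,0,0,0,0,0],[0,0,0,0,0,0,0],[0,0,0,0,0,0,0],[0,0,0,0,0,0,0],[0,0,0,0,0,0,0],[0,0,0,0,0,0,0]]' 80
python3 -m jog '[[0,0,0,0,0,-0.01,0],[0,0,0,0,0,-0.02,0],[0,0,0,0,0,-0.02,0],[0,0,0,0,0,-0.02,0],[0,0,0,0,0,-0.02,0],[0,0,0,0,0,-0.01,0],[0,0,0,0,0,0,0],[0,0,0,0,0,0,0]]'
```

```text
time_s: 4.22
position: [0.5897, 0.2328, 0.1638]
tool_rot: [[0.261, 0.965, 0.001], [0.965, -0.261, 0.0], [0.001, 0.001, -1.0]]
ft_force: [0.1, 1.9, 6.1]
grip_width: 0.0191
gripper_force: 79.7
time_s: 5.22
position: [0.589, 0.2325, 0.2621]
tool_rot: [[0.261, 0.965, -0.002], [0.965, -0.261, -0.0], [-0.001, -0.002, -1.0]]
ft_force: [0.2, 0.8, -5.5]
grip_width: 0.0186
gripper_force: 78.7
```

```bash
python3 -m jog '[[0,0,-0.1,0,0,0,0],[0,0,-0.1,0,0,0,0],[0,0,-0.105,0,0,0,0],[0,0,0,-0.031,-0.009,0,0],[0,0,0,-0.041,-0.013,0,0],[0,0,0,-0.041,-0.013,0,0],[0,0,0,-0.041,-0.013,0,0],[0,0,0,-0.041,-0.013,0,0],[0,0,0,-0.031,-0.009,0,0],[0,0,0,-0.02,-0.006,0,0]]'
python3 -m jog '[[0,0,0,0,0,0,0],[0,0,0,0,0,0,0],[0,0,0,0,0,0,0]]'
python3 - <<'E'
from h import *
todo((.5227,-.018,.262),2.4)
save(cam('top'),'t3.png',(230,90,470,230),3.3)
c=cam('scene');save(c,'s3.png',(150,10,330,230),2.7)
E
```

```text
time_s: 6.48
position: [0.5227, -0.0176, 0.2626]
tool_rot: [[-0.04, 0.999, -0.002], [0.999, 0.04, 0.0], [0.0, -0.002, -1.0]]
ft_force: [-0.1, 0.8, -6.0]
grip_width: 0.0189
gripper_force: 78.8
time_s: 6.85
position: [0.5235, -0.0156, 0.2631]
tool_rot: [[-0.042, 0.999, -0.0], [0.999, 0.042, 0.0], [0.0, -0.0, -1.0]]
ft_force: [-0.4, -0.0, -6.1]
grip_width: 0.0186
gripper_force: 78.8
t 6.85 turn [-0. -0.  0.] shift after turn [-0.0024 -0.001   0.0011] F [-0.4 -0.  -6.1]
```

View pics/t3.png

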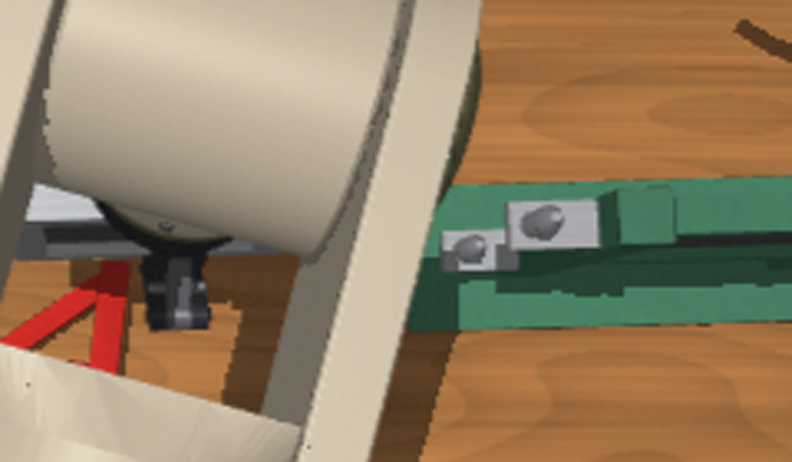

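View pics/s3.png

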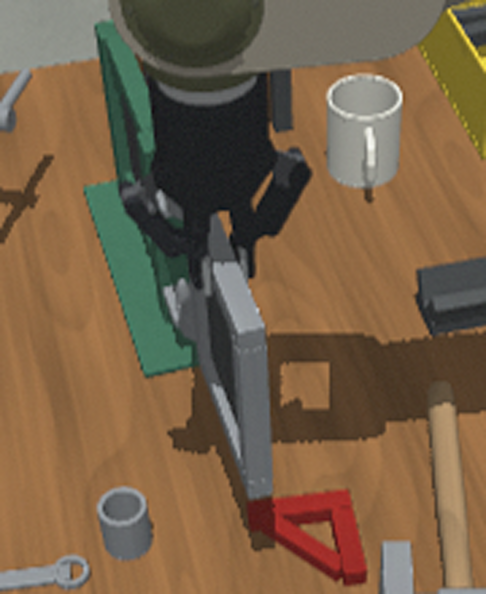

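The gate is held upright and in line with the screen, its free end at (255,500) in the scene crop. The arm hides the ring in the top view. I'll check the pin from the scene view against the top-view estimate, then move in.

```bash
python3 - <<'E'
from h import *
c=cam('scene')
for x,y,z in((155,290,.185),(150,248,.22),(172,458,.055),(169,413,.09)): print(ray(c,175+x/4-.375,10+y/4-.375,z).round(4))
E
python3 -m jog '[[0,0,0,-0.012,-0.001,0,0],[0,0,0,-0.02,0,0,0],[0,0,0,-0.02,0,0,0],[0,0,0,-0.02,0,0,0],[0,0,0,-0.02,0,0,0],[0,0,0,-0.01,0,0,0],[0,0,0,0,0,0,0],[0,0,0,0,0,0,0],[0,0,0,0,0,0,0]]'
python3 - <<'E'
from h import *
todo((.5227,-.118,.262),2.4)
a=cam('top');b=cam('scene')
A=cv2.resize(a[0][110:200,360:450],None,fx=4.4,fy=4.4,interpolation=cv2.INTER_CUBIC)
B=cv2.resize(b[0][40:160,175:265],None,fx=4.4,fy=4.4,interpolation=cv2.INTER_CUBIC)
im=np.zeros((528,792,3),np.uint8);im[:396,:396]=A;im[:528,396:]=B
cv2.imwrite('pics/d4.png',im[:,:,::-1])
E
```

```text
[ 0.5275 -0.2275  0.185 ]
[ 0.5286 -0.2211  0.22  ]
[ 0.5288 -0.2235  0.055 ]
[ 0.5272 -0.2266  0.09  ]
time_s: 8.12
position: [0.5267, -0.1176, 0.2634]
tool_rot: [[-0.042, 0.999, 0.0], [0.999, 0.042, 0.0], [0.0, 0.0, -1.0]]
ft_force: [-0.2, -0.4, -6.3]
grip_width: 0.019
gripper_force: 78.8
t 8.125 turn [ 0. -0.  0.] shift after turn [-0.0002 -0.004   0.0014] F [-0.2 -0.4 -6.3]
```

View pics/d4.png

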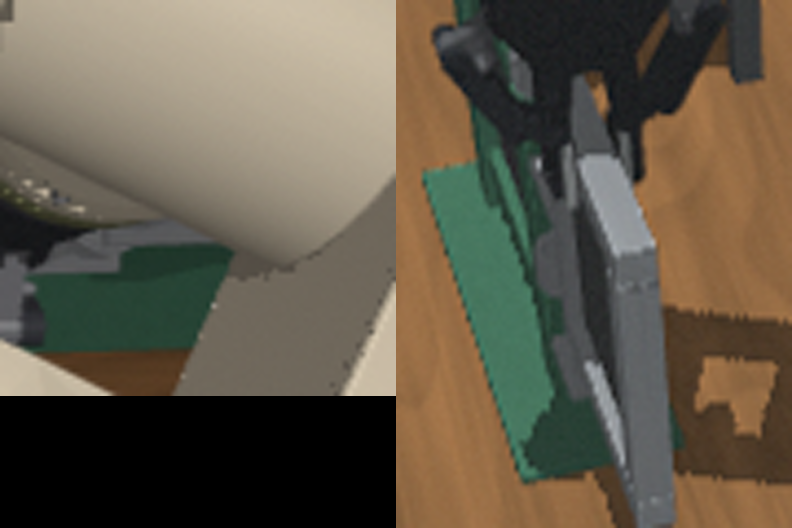

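Pin checks out at (0.528,-0.2235) averaged over both views. The crop shows the gate in line with the post and the rings hidden behind it. Trim sideways, then lower gently while watching the force.

```bash
python3 -m jog '[[0,0,0,-0.002,-0.0035,0,0],[0,0,0,0,0,0.01,0],[0,0,0,0,0,0.01,0],[0,0,0,0,0,0.01,0],[0,0,0,0,0,0,0],[0,0,0,0,0,0,0]]'
python3 -m jog '[[0,0,0,0,0,0.005,0],[0,0,0,0,0,0.005,0],[0,0,0,0,0,0.005,0],[0,0,0,0,0,0,0]]'
```

```text
time_s: 8.98
position: [0.5235, -0.1204, 0.2335]
tool_rot: [[-0.041, 0.999, 0.0], [0.999, 0.041, -0.0], [-0.0, 0.0, -1.0]]
ft_force: [-0.5, 0.7, -6.3]
grip_width: 0.0185
gripper_force: 78.7
time_s: 9.48
position: [0.5231, -0.1203, 0.2178]
tool_rot: [[-0.041, 0.999, -0.001], [0.999, 0.041, 0.0], [0.001, -0.001, -1.0]]
ft_force: [0.2, 0.4, -5.6]
grip_width: 0.0185
gripper_force: 78.7
```

```bash
python3 -m jog '[[0,0,0,0,0,0.006,0],[0,0,0,0,0,0.006,0],[0,0,0,0,0,0.006,0],[0,0,0,0,0,0.005,0],[0,0,0,0,0,0,0],[0,0,0,0,0,0,0]]'
```

```text
time_s: 10.22
position: [0.5234, -0.1204, 0.1955]
tool_rot: [[-0.041, 0.999, 0.0], [0.999, 0.041, -0.0], [-0.0, 0.0, -1.0]]
ft_force: [0.6, 0.4, -6.3]
grip_width: 0.0184
gripper_force: 78.7
```

```bash
python3 -m jog '[[0,0,0,0,0,0.0015,0],[0,0,0,0,0,0.0015,0],[0,0,0,0,0,0,0],[0,0,0,0,0,0,0]]'
```

```text
time_s: 10.72
position: [0.5233, -0.1204, 0.1924]
tool_rot: [[-0.041, 0.999, 0.0], [0.999, 0.041, -0.0], [-0.0, 0.0, -1.0]]
ft_force: [-0.8, -0.2, -5.9]
grip_width: 0.019
gripper_force: 78.8
```

```bash
python3 -m jog '[[0,0,0,0,0,0.001,0],[0,0,0,0,0,0.001,0],[0,0,0,0,0,0,0],[0,0,0,0,0,0,0]]'
python3 - <<'E'
from h import *
a=cam('top');b=cam('scene')
A=cv2.resize(a[0][110:230,290:410],None,fx=3.3,fy=3.3,interpolation=cv2.INTER_CUBIC)
B=cv2.resize(b[0][30:180,165:265],None,fx=3.9,fy=3.9,interpolation=cv2.INTER_CUBIC)
im=np.zeros((590,792,3),np.uint8);im[:A.shape[0],:A.shape[1]]=A;im[:B.shape[0],398:398+B.shape[1]]=B
cv2.imwrite('pics/d5.png',im[:,:,::-1])
E
```

```text
time_s: 11.22
position: [0.5235, -0.1202, 0.191]
tool_rot: [[-0.041, 0.999, 0.001], [0.999, 0.041, -0.0], [-0.0, 0.001, -1.0]]
ft_force: [-0.8, 5.0, 5.2]
grip_width: 0.0191
gripper_force: 80.2
```

View pics/d5.png

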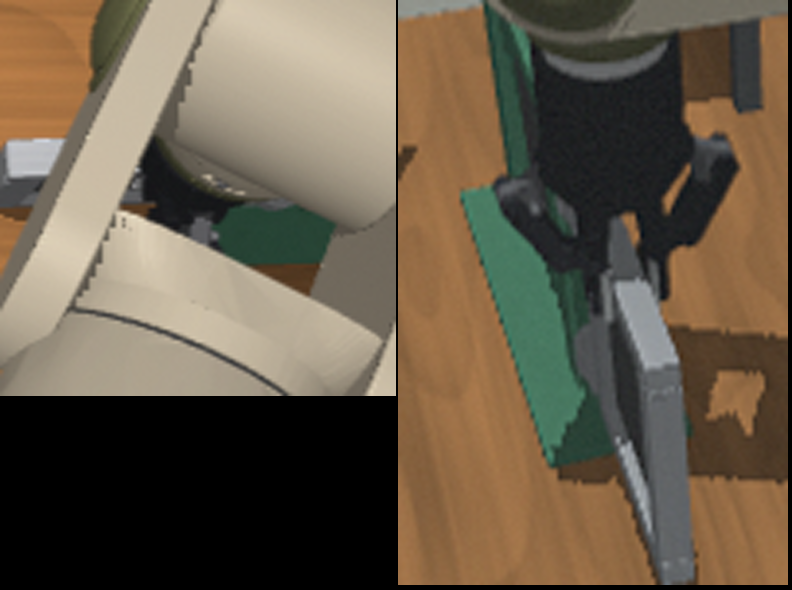

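Contact came at z 0.191, exactly the seat height, with the gate still upright in the grip in the picture. Releasing slowly.

```bash
python3 -m jog '[[0,0,0,0,0,0,0],[0,0,0,0,0,0,0],[0,0,0,0,0,0,25],[0,0,0,0,0,0,27],[0,0,0,0,0,0,30],[0,0,0,0,0,0,35],[0,0,0,0,0,0,40],[0,0,0,0,0,0,50],[0,0,0,0,0,0,60],[0,0,0,0,0,0,60]]' 20
python3 -m jog '[[0,0,0,0,0,0,60],[0,0,0,0,0,0,60],[0,0,0,0,0,-0.01,60],[0,0,0,0,0,-0.02,60],[0,0,0,0,0,-0.03,60],[0,0,0,0,0,-0.04,60],[0,0,0,0,0,-0.04,60],[0,0,0,0,0,0,60]]'
python3 -m jog '[[0,0,0,0.03,0,-0.02,60],[0,0,0,0.06,0,0,60],[0,0,0,0.06,0,0,60],[0,0,0,0.06,0,0,60],[0,0,0,0.06,0,0,60],[0,0,0,0.05,0,0,60],[0,0,0,0,0,0,60],[0,0,0,0,0,0,60]]'
python3 - <<'E'
from h import *
a=cam('top');b=cam('scene')
A=cv2.resize(a[0][110:210,290:430],None,fx=2.8,fy=2.8,interpolation=cv2.INTER_CUBIC)
B=cv2.resize(b[0][10:190,155:275],None,fx=3.2,fy=3.2,interpolation=cv2.INTER_CUBIC)
im=np.zeros((590,792,3),np.uint8);im[:A.shape[0],:A.shape[1]]=A;im[:B.shape[0],398:398+B.shape[1]]=B
C=cv2.resize(a[0],(392,294));im[290:584,:392]=C
cv2.imwrite('pics/d6.png',im[:,:,::-1])
E
```

```text
time_s: 12.58
position: [0.5233, -0.1204, 0.1903]
tool_rot: [[-0.041, 0.999, -0.0], [0.999, 0.041, -0.0], [-0.0, -0.0, -1.0]]
ft_force: [-0.5, 0.0, 0.5]
grip_width: 0.0512
gripper_force: 0.0
time_s: 13.58
position: [0.5239, -0.1206, 0.334]
tool_rot: [[-0.041, 0.999, 0.006], [0.999, 0.041, -0.003], [-0.003, 0.006, -1.0]]
ft_force: [0.3, -0.0, -0.4]
grip_width: 0.0514
gripper_force: 0.0
time_s: 14.58
position: [0.5101, 0.199, 0.3499]
tool_rot: [[-0.041, 0.999, -0.001], [0.999, 0.041, -0.0], [-0.0, -0.001, -1.0]]
ft_force: [-0.1, -0.8, 0.9]
grip_width: 0.0515
gripper_force: 0.0
```

View pics/d6.png

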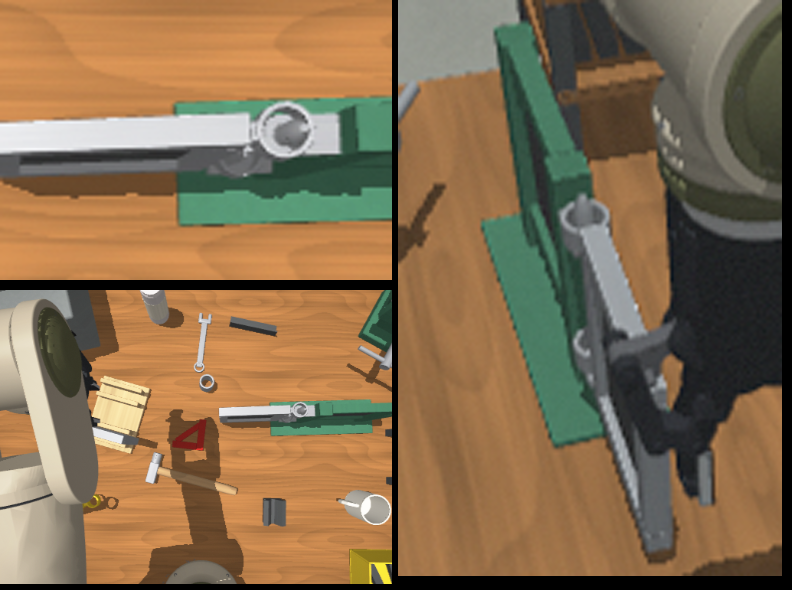

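Top crop: the upper ring at (285,130) encircles the upper pin and the lower ring sits at (240,160). Panel and yellow gate are untouched. One last check for seat height and stillness.

```bash
python3 - <<'E'
from h import *
c=cam('top');s=cam('scene')
for z in(.207,.22,.24): print(z,proj(c,(.5276,-.2225,z)),proj(s,(.5276,-.2225,z)))
print('seen top',290+285/2.8,110+130/2.8,'scene',155+(585-398)/3.2,10+212/3.2)
np.savez('/tmp/p.npz',c=c[0],s=s[0])
E
python3 -m jog '[[0,0,0,0,0,0,60],[0,0,0,0,0,0,60],[0,0,0,0,0,0,60],[0,0,0,0,0,0,60],[0,0,0,0,0,0,60],[0,0,0,0,0,0,60],[0,0,0,0,0,0,60],[0,0,0,0,0,0,60]]'
python3 - <<'E'
from h import *
p=np.load('/tmp/p.npz');c=cam('top')
d=np.abs(c[0].astype(int)-p['c'])[110:210,280:430].max(2);print('changed px',(d>25).sum())
E
```

```text
0.207 [396.22875113 155.99733937] [212.91552658  75.80830412]
0.22 [398.97196338 154.99963713] [212.41524007  71.19044326]
0.24 [403.4112884  153.38506118] [211.62786685  63.92264794]
seen top 391.7857142857143 156.42857142857144 scene 213.4375 76.25
time_s: 15.78
position: [0.5102, 0.1994, 0.3503]
tool_rot: [[-0.041, 0.999, 0.0], [0.999, 0.041, 0.0], [0.0, 0.0, -1.0]]
ft_force: [0.4, -0.1, 0.5]
grip_width: 0.0513
gripper_force: 0.0
changed px 20
```

```bash
python3 - <<'E'
from h import *
c=cam('top');np.savez('/tmp/p.npz',c=c[0])
E
python3 -m jog '[[0,0,0,0,0,0,60],[0,0,0,0,0,0,60],[0,0,0,0,0,0,60],[0,0,0,0,0,0,60],[0,0,0,0,0,0,60],[0,0,0,0,0,0,60],[0,0,0,0,0,0,60],[0,0,0,0,0,0,60]]' >/dev/null
python3 - <<'E'
from h import *
p=np.load('/tmp/p.npz');c=cam('top')
d=np.abs(c[0].astype(int)-p['c'])[110:210,280:430].max(2);n=(d>25).sum();print(n,np.argwhere(d>25)[:8].tolist())
if n<25: print(job.close_job())
E
```

```text
0 []
the job is handed in; nothing more can be done
None
```

The gate hangs on the screen's post with both rings down on their pins, upright and still (no pixel change over the last second), with the robot clear and the panel still in the rack. I handed the job in at about 17 s; seating is judged from the contact height, and only the upper ring was seen clearly around its pin.

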